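Seat the milled block on the jig's blind locating pin

TASK

Slide the movable jaw of the small vise well open and lift the milled aluminium block out. Lower it, rib up, into the rectangular nest of the jig, slide it along the nest over the hidden locating pin until it drops on, then press it fully home against the sprung seat. Finish while still holding it pressed down (do not let go), and leave the spanner, the bearing and the wooden packing block where they are.

Things in the scene. Friction and masses are not known exactly. Their poses are not given: they have to be found in the camera images.
- vise: Small low steel vise fixed to the worktop, 190 x 70 mm, jaws 62 mm high. Origin on the worktop under the middle of the clamped block; x points from the fixed jaw (its face 38.5 mm from the origin on the -x side) to the movable jaw. The block stands loosely on its bed, 20 mm above the worktop.
- vise_jaw (a joint): Movable jaw: 0 = closed on the block, grows to 0.040 m as it slides along the vise's +x (friction 4 N, stays where left). Starts 0 to 3 mm open. Its lip reaches 7 mm over the block's shoulder and keeps the block in until the jaw is 8 mm open; from 15 mm on it counts as open.
- jaw_tab_top (a point): Middle of the top of the upright steel grip tab on the movable jaw, 96 mm above the worktop, 55.5 mm (+ jaw opening) from the vise's origin along its x. Tab 22 mm along the vise's x, 12 mm across (its y), 34 mm tall above the jaw's top: pinch it across from above.
- block: Milled aluminium block, 0.25 to 0.4 kg, in the vise. Body 76 (x) by 50 (y) by 34 mm high; centred on it a rib 50 (x) by 26 (y) mm, 28 mm taller (62 mm in all): grasp the rib across its 26 mm. Origin: centre of the underside, z up, x along the vise's x at first. Centred in its underside is a blind round bore, 13 mm wide, 22 mm deep. It fits the jig either way round.
- jig: Jig fixed to the worktop: dark base plate 144 (x) by 96 (y) mm with an open-topped rectangular nest of aluminium walls, inside 102 (x) by 57 (y) mm, wall tops 46 mm above the worktop. Origin on the worktop under the middle of the nest. The block goes in with its 76 mm along the jig's x.
- jig_nest (a point): Middle of the nest, 38 mm above the worktop, axes as the jig's. On the nest's centre line (x) stands a 10 mm steel pin with a tapered nose, tip at this height, anywhere within 9 mm of here along x; its place is not reported: feel for it. The block's underside rides at about 38 mm on the pin, drops to 26 mm on the sprung seat when its bore meets it, and is at 20 mm pressed home.
- jig_seat (a joint): Sprung seat, a flat steel frame in the floor of the nest round the pin: 0 = up (its top 26 mm above the worktop), 0.006 m = pressed down to its stop. Springs push up with 6 N when up and about 10 N at the stop; the block's own weight does not press it down.
- spanner_17: Bystander: bright combination spanner, 31 x 200 x 9 mm, lying flat near the front edge. Origin at the centre of its underside, long axis y.
- bearing_1: Bystander: ball bearing lying flat, 47 mm across, 14 mm high. Origin at the centre of its underside.
- wood_block: Bystander: softwood packing block, 45 x 120 x 35 mm, long axis y. Origin at the centre of its underside.
Things that resemble listed ones, but are neither listed nor needed, are in the scene too. Leave any green look-alike of the block alone.

How it is judged:
On the way, in this order (a step that is already met when the one before it is completed fails the run):
1. the vise's jaw is slid open by at least 15 mm, the block still on the vise's bed (value of joint vise_jaw above 0.015 m and z of block in the frame of vise below 0.03 m), for 0.1 s.
2. the block is held by the gripper, clear of the vise, at least 30 mm above its bed (z of block in the frame of vise above 0.05 m and contact force between block and vise below 0.1 N and contact force between the fingers and block above 1.5 N), for 0.1 s.
3. the block, still held, has dropped over the pin in the nest: underside less than 28 mm above the worktop (x of block in the frame of jig between -0.0135 and 0.0135 m and y of block in the frame of jig between -0.004 and 0.004 m and angle between block's own z axis and vertical below 0.08 rad and height (world z) of block below 0.028 m and contact force between the fingers and block above 1.5 N), for 0.1 s.
At the end, for the whole second after the job is handed in: The block is upright (0.08 rad) on the pin in the nest, underside within 2.5 mm of its fully pressed height (20 mm), sprung seat at least 4.5 of its 6 mm down, at rest, the gripper still holding it down (over 1.5 N on it); the vise jaw still over 15 mm open (x of block in the frame of jig between -0.0135 and 0.0135 m and y of block in the frame of jig between -0.004 and 0.004 m and angle between block's own z axis and vertical below 0.08 rad and height (world z) of block between 0.017 and 0.0225 m and value of joint jig_seat above 0.0045 m and contact force between the fingers and block above 1.5 N and linear speed of block below 0.02 m/s and value of joint vise_jaw above 0.015 m); the arm keeps its last pose, push and grip.
It fails at once if the spanner is shifted by more than 30 mm (distance of spanner_17 from where it was at the start of the episode above 0.03 m).
It fails at once if the bearing is shifted by more than 30 mm (distance of bearing_1 from where it was at the start of the episode above 0.03 m).
It fails at once if the wooden packing block is shifted by more than 30 mm (distance of wood_block from where it was at the start of the episode above 0.03 m).
It also fails if it takes over 54 s, if anything falls off the work surface, if the arm or the gripper's body presses on something with over 40 N, if the wrist force passes 120 N, or if a joint passes its speed limit or range.

ROBOT

A 7-joint arm with a two-finger parallel gripper is mounted at the origin on a cart in front of the work surface, level with it; the furniture and walls round the work are solid. World frame = base frame: x ahead of the robot, y to its left, z up, the work surface at z = 0. Lengths are in m, angles in rad, forces in N, time in s.
With the tool pointing down it reaches from about 0.425 to 0.875 m from the base axis. Payload 9.9 kg.
Tool frame: the origin (TCP) lies midway between the tips of the shut fingers; the grasp point (between the pads) lies 19 mm behind it (robot.tcp_to_grasp is the distance from the TCP to the grasp point, in m); z points along the fingers, y is the line along which they close (so a half turn about z gives the same grasp; the last joint's range is limited). The gripper opens to 85 mm and grips with 20 to 120 N. Pads are 22 mm wide; open, the fingers measure 114 mm over their backs; the gripper's body (76 mm by 85 mm) begins 54 mm behind the grasp point. The pads swing forward as they close: fully open they stand 13 mm farther back than shut.
Start: joints at [1.26, 0.576, 0.025, 1.437, -0.015, 1.129, -0.057], TCP at [0.152, -0.658, 0.231] pointing down, gripper open.
Joint ranges: [-2.76, 2.76], [-0.34, 2.15], [-1.52, 1.57], [0.19, 2.46], [-1.09, 4.23], [0.17, 1.99], [-2.82, 2.82]. Speed limits (rad/s): [2.22, 2.22, 3.01, 3.01, 3.14, 3.14, 3.14].

INTERFACE

Orientations are given as a rotation vector (axis times angle).
In Python, from plant import readout, cams, workorder, robot gives the robot as it stands.
- The arm moves only by the tool play_rows, never from a script. Its arguments are lists of equal length, an entry for each row: "slide": the shift along the tool's x, y, z in units of 0.02 m (1.0 is 0.02 m), a list of three; "roll": the turn about the tool's z in units of 5 degrees (1.0 is 5 degrees). In form: {"slide": [[x, y, z], ...], "roll": [roll, ...]}. A call has 1 to 20 rows; each row shifts and turns the commanded pose from where the row before left it, along the tool's axes as they then stand; what a row does not reach is not made up. A row lasts 1/12 s, in which the tool goes at most 41.7 mm and 7.16 degrees, less where a joint would pass 70% of its speed; a pose out of reach is approached as far as the arm can. A call with a number of a shift or a turn outside -1 to 1 is refused whole. A call with a gripper value outside its range is refused whole. "claw" is the closure, from 0 (fully open) to 1 (shut), set as the call begins (left out, the last holds). The fingers move at their own pace and stop on an object; the grip force is fixed at half the most. Time passes only in rows, so rows that do not move let the fingers close. It gives the time, the measured TCP pose, the force, the opening and the grip force at its end, in the units of the state.
- readout.read_state(): the state, without advancing time (a new reading comes with each control period).
- cams.read_camera(name): name is "scene" or "top" or "wrist"; returns a dict with "img" (420x560x3 uint8, red, green, blue), "depth" (420x560 float32, m along the optical axis (not along the pixel's ray), 0 where there is no reading), "fx", "fy", "cx", "cy" (pixels), "extrinsics" (4x4, takes a point from camera to world coordinates). Camera axes: x right, y down, z forward; pixel columns grow to the right and rows downward; lengths in m; the calibration is good to about 2 mm. A picture is of the moment at which its call begins.
- workorder.sign_off(): hands the job in; it is judged then, once.
Trained networks look in a picture, given as the dict that the camera call returned (one of the last four; its "shot" number tells which), for a name from the list of things; names that differ only in an ending like _2 or _b are one class to them, and where a whole thing is asked for, a point or a joint stands for the part that bears it (a point fixed in the world has none). Each returns a list of dicts, best first, with "p" (0 to 1); they miss things now and then, are a little off and sometimes report something else, mostly with a low value. They report only what shows in the picture. A call takes as long as a camera call. They do not tell look-alikes from the thing itself.
- cams.silhouettes(name, picture): "mask" (420x560 bool, what is visible of it) and "extent" ([left, top, width, height] in pixels, round what is visible of it).
- cams.landmark_of(name, picture): "point" ([column, row] in pixels: a listed point, or the origin of a listed thing).
The state is a dict: "time_s": time; "joint_pos": joint angles; "dq": joint speeds; "tau": joint torques, N m; "tool_pos": TCP position; "tcp_rot": TCP orientation; "force": force on the tool from outside, world axes, zero at the start; "wrist_torque": the same for the moment, N m; "finger_gap": finger opening in m; "grip_force": force on a finger pad.
Only numpy, scipy, OpenCV 4.12 (cv2) and the standard library are available. Lean on these libraries where they do the work, as an engineer would, in place of code of your own. Each camera call takes 0.05 s, during which the arm holds its last target. There are 200 camera calls.

## Working session

There is one attempt and no reset: what is moved stays moved. The work goes in short steps, Python scripts to look and compute and a tool call to move; the robot and the scene stay as the last step left them, time stands still between calls to the robot, and variables do not carry over. Pictures are saved under pics/ and viewed, at most 10 in all, crops included, and the job is handed in when it is done.

Besides the shell and the picture viewer there is one more tool, called after "Request:" by a JSON object that holds its "fn" and its "kwargs". play_rows: Moves the arm, as the interface text tells. Shifts and turns lie within -1 to 1; 1 stands for 0.02 m of shift or 5 degrees of turn. Its arguments: {"type":"object","properties":{"slide":{"type":"array","items":{"type":"array","items":{"type":"number","minimum":-1,"maximum":1}}},"roll":{"type":"array","items":{"type":"number","minimum":-1,"maximum":1}},"claw":{"type":"number"}},"required":["slide","roll"]}

```bash
mkdir -p pics; cat > h.py <<'E'
import numpy as np, cv2
from plant import readout, cams, workorder, robot
def w(p,c,r,z=None):
    E=p["extrinsics"]; d=np.array([(c-p["cx"])/p["fx"],(r-p["cy"])/p["fy"],1.0])
    if z is None: s=p["depth"][int(r),int(c)]
    else: s=(z-E[2,3])/(E[:3,:3]@d)[2]
    return E[:3,:3]@(d*s)+E[:3,3]
def cloud(p):
    v,u=np.indices(p["depth"].shape); d=p["depth"]
    q=np.stack([(u-p["cx"])/p["fx"]*d,(v-p["cy"])/p["fy"]*d,d],-1)
    return q@p["extrinsics"][:3,:3].T+p["extrinsics"][:3,3]
def save(p,n): cv2.imwrite("pics/"+n+".png",p["img"][...,::-1])
E
python3 - <<'E'
from h import *
np.set_printoptions(precision=4,suppress=True)
s=readout.read_state(); print(s["tool_pos"],s["tcp_rot"],s["finger_gap"],robot.tcp_to_grasp)
for c in ["top","scene"]:
    p=cams.read_camera(c); save(p,c+"0"); C=cloud(p)
    print(c,p["extrinsics"][:3,3])
    for n in ["vise","block","jig","jaw_tab_top","jig_nest","spanner_17","bearing_1","wood_block","vise_jaw"]:
        try:
            for m in cams.silhouettes(n,p)[:2]:
                q=C[m["mask"]&(p["depth"]>0)]; print(n,round(m["p"],2),m["extent"],"med",np.median(q,0),"zmax",np.percentile(q[:,2],98))
        except Exception as e: print(n,e)
        try:
            for m in cams.landmark_of(n,p)[:2]:
                z={"jaw_tab_top":.096,"jig_nest":.038,"block":.02}.get(n,0); print("   lm",n,round(m["p"],2),m["point"],w(p,*m["point"],z))
        except Exception as e: print(n,e)
E
```

```text
[ 0.1517 -0.6573  0.2304] [-3.1198 -0.3554  0.0004] 0.08509121970471657 0.0187
top [0.3727 0.0333 1.2325]
vise 0.74 [194.4, 186.4, 63.0, 34.2] med [0.5385 0.2416 0.0406] zmax 0.09438839438156994
vise 0.61 [243.9, 250.4, 59.8, 10.5] med [0.3765 0.0375 0.0088] zmax 0.013338906477764938
   lm vise 0.65 [232.4, 202.1] [0.544  0.2056 0.    ]
   lm vise 0.22 [397.9, 253.1] [ 0.3802 -0.326   0.    ]
block 0.87 [151.4, 182.5, 28.9, 24.0] med [0.5664 0.4131 0.0372] zmax 0.06698893017035469
block 0.76 [222.1, 194.0, 23.0, 23.2] med [0.5271 0.1955 0.0571] zmax 0.08655161238916484
   lm block 0.96 [235.6, 204.5] [0.5334 0.1924 0.02  ]
   lm block 0.92 [204.7, 244.3] [0.4065 0.2882 0.02  ]
jig 0.94 [318.2, 186.7, 53.5, 37.3] med [ 0.5283 -0.1582  0.0262] zmax 0.0498663976741299
   lm jig 0.92 [343.0, 206.3] [ 0.5306 -0.1534  0.    ]
jaw_tab_top 0.71 [207.0, 187.4, 16.4, 24.9] med [0.5431 0.2495 0.0634] zmax 0.09775692172981969
   lm jaw_tab_top 0.72 [345.6, 205.2] [ 0.5216 -0.1466  0.096 ]
   lm jaw_tab_top 0.52 [212.3, 195.6] [0.5503 0.253  0.096 ]
jig_nest 0.76 [321.9, 184.6, 46.5, 43.6] med [ 
[... 1939 characters left out ...]
r_17 0.62 [294.7, 258.1] [0.3824 0.0739 0.    ]
bearing_1 0.73 [165.9, 220.6, 18.7, 16.0] med [0.6659 0.255  0.0121] zmax 0.016012436318218245
   lm bearing_1 0.78 [174.8, 229.8] [0.666  0.2613 0.    ]
wood_block 0.82 [379.8, 165.6, 25.9, 34.2] med [ 0.3763 -0.3054  0.0338] zmax 0.037742792852425995
   lm wood_block 0.79 [392.7, 189.2] [ 0.3773 -0.3211 -0.    ]
   lm wood_block 0.3 [317.7, 185.3] [ 0.5356 -0.1605  0.    ]
vise_jaw 0.57 [192.0, 230.2, 21.2, 30.6] med [0.5358 0.2584 0.0613] zmax 0.09558023277229313
vise_jaw 0.31 [206.6, 219.9, 30.9, 37.1] med [0.516  0.2091 0.0539] zmax 0.08372705654174228
vise_jaw it knows: bearing, block, jaw_tab_top, jig, jig_nest, spanner, vise, wood_block
```

View pics/top0.png

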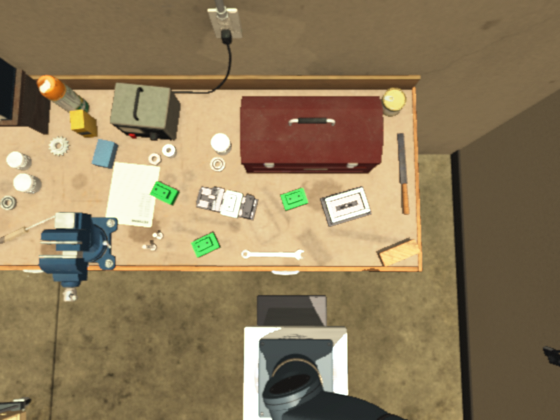

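View pics/scene0.png

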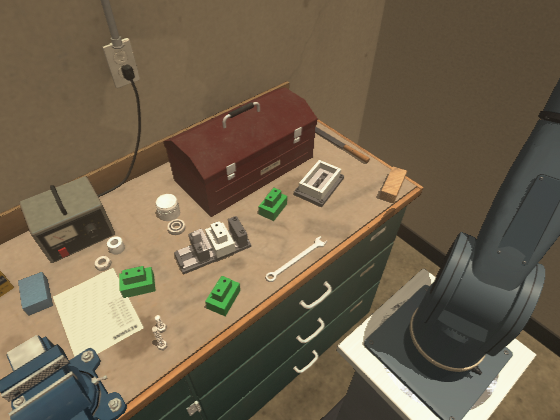

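The top view shows the vise at about (227,203) with its tab towards upper left, and the jig at (346,205). The three green look-alikes are at (164,192), (205,244) and (293,199), the spanner is at the front edge, and the toolbox is behind the jig.

```bash
python3 - <<'E'
from h import *
np.set_printoptions(precision=4,suppress=True)
for c in ["top","scene"]:
    p=cams.read_camera(c); C=cloud(p); ok=p["depth"]>0
    def sel(x0,x1,y0,y1,z0,z1):
        q=C[ok&(C[...,0]>x0)&(C[...,0]<x1)&(C[...,1]>y0)&(C[...,1]<y1)&(C[...,2]>z0)&(C[...,2]<z1)]; return q
    for n,b in dict(vise=(.45,.62,.08,.32,.012,.1),hi=(.45,.62,.08,.32,.089,.105),rib=(.48,.58,.14,.235,.076,.088),jig=(.45,.6,-.26,-.06,.008,.06),walls=(.45,.6,-.26,-.06,.038,.056)).items():
        q=sel(*b)
        r=cv2.minAreaRect((q[:,:2]*1000).astype(np.float32)); print(c,n,len(q),q.mean(0),r)
    q=sel(.55,.9,-.25,.15,.05,.4); print("toolbox",q.min(0),q.max(0))
E
```

```text
top vise 1319 [0.536  0.2159 0.0508] ((537.2935180664062, 222.99737548828125), (190.557373046875, 76.470947265625), 76.82581329345703)
top hi 31 [0.546  0.2493 0.0948] ((533.017333984375, 228.26904296875), (77.7789306640625, 37.73818588256836), 87.47122192382812)
top rib 137 [0.5315 0.2007 0.083 ] ((531.5509643554688, 200.76638793945312), (26.15428924560547, 49.916847229003906), 77.62138366699219)
top jig 1339 [ 0.5279 -0.1568  0.0283] ((525.9765014648438, -145.56117248535156), (96.0853271484375, 174.1961669921875), 16.785558700561523)
top walls 389 [ 0.5302 -0.1598  0.046 ] ((530.1827392578125, -159.60968017578125), (77.05276489257812, 122.27313995361328), 16.847732543945312)
toolbox [ 0.5501 -0.2417  0.0501] [0.8384 0.15   0.2307]
scene vise 2037 [0.5284 0.2249 0.0479] ((537.5037841796875, 224.32159423828125), (188.1097869873047, 79.7971420288086), 75.1653060913086)
scene hi 40 [0.5464 0.2566 0.0941] ((547.4789428710938, 255.9071044921875), (20.806293487548828, 15.057912826538086), 81.05442810058594)
scene rib 177 [0.5299 0.2026 0.0813] ((531.071044921875, 201.729248046875), (26.002986907958984, 50.99977111816406), 78.64425659179688)
scene jig 1281 [ 0.5232 -0.152   0.0288] ((530.0983276367188, -158.00607299804688), (96.5852279663086, 145.10528564453125), 17.018531799316406)
scene walls 388 [ 0.5284 -0.1568  0.0443] ((530.3246459960938, -158.97344970703125), (78.31754302978516, 127.56343841552734), 16.7589111328125)
toolbox [ 0.5501 -0.2418  0.05  ] [0.8399 0.15   0.2292]
```

```bash
cat >> h.py <<'E'
from scipy.spatial.transform import Rotation as R
import math
def yaw():
    M=R.from_rotvec(readout.read_state()["tcp_rot"]).as_matrix(); return math.degrees(math.atan2(M[1,0],M[0,0]))
def plan(p0,ps0,p1,ps1,n):
    "n equal world steps; prints tool-axis rows"
    d=(np.array(p1)-p0)/n/.02; t=(ps1-ps0)/n; S=[]
    for i in range(n):
        a=math.radians(ps0+t*i); S.append([round(float(v),2) for v in (d[0]*math.cos(a)+d[1]*math.sin(a), d[0]*math.sin(a)-d[1]*math.cos(a), -d[2])])
    print(S,"roll",round(-t/5,3))
E
python3 - <<'E'
from h import *
s=readout.read_state(); M=R.from_rotvec(s["tcp_rot"]).as_matrix(); print(M.round(3))
y=yaw(); p=s["tool_pos"]; print(y)
plan(p,y,[.40,-.40,.25],y+20,17)
plan([.40,-.40,.25],y+20,[.525,0.0,.26],y+45,20)
plan([.525,0,.26],y+45,[.53,.21,.25],76.5,12)
E
```

```text
[[ 0.974  0.225  0.   ]
 [ 0.225 -0.974  0.   ]
 [ 0.    -0.    -1.   ]]
12.997021540520478
[[0.88, -0.57, -0.06], [0.89, -0.56, -0.06], [0.9, -0.54, -0.06], [0.92, -0.52, -0.06], [0.93, -0.5, -0.06], [0.94, -0.48, -0.06], [0.95, -0.46, -0.06], [0.95, -0.44, -0.06], [0.96, -0.42, -0.06], [0.97, -0.4, -0.06], [0.98, -0.38, -0.06], [0.99, -0.36, -0.06], [1.0, -0.34, -0.06], [1.0, -0.32, -0.06], [1.01, -0.3, -0.06], [1.01, -0.28, -0.06], [1.02, -0.26, -0.06]] roll -0.235
[[0.81, -0.67, -0.03], [0.82, -0.65, -0.03], [0.84, -0.63, -0.03], [0.85, -0.61, -0.03], [0.86, -0.6, -0.03], [0.87, -0.58, -0.03], [0.89, -0.56, -0.03], [0.9, -0.54, -0.03], [0.91, -0.52, -0.03], [0.92, -0.5, -0.03], [0.93, -0.48, -0.03], [0.94, -0.46, -0.03], [0.95, -0.44, -0.03], [0.96, -0.42, -0.03], [0.97, -0.39, -0.03], [0.98, -0.37, -0.03], [0.99, -0.35, -0.03], [0.99, -0.33, -0.03], [1.0, -0.31, -0.03], [1.01, -0.29, -0.03]] roll -0.25
[[0.75, -0.45, 0.04], [0.76, -0.43, 0.04], [0.78, -0.4, 0.04], [0.79, -0.38, 0.04], [0.8, -0.36, 0.04], [0.81, -0.34, 0.04], [0.81, -0.32, 0.04], [0.82, -0.3, 0.04], [0.83, -0.27, 0.04], [0.84, -0.25, 0.04], [0.84, -0.23, 0.04], [0.85, -0.21, 0.04]] roll -0.308
```

Request:
{"fn": "play_rows", "kwargs": {"slide": [[0.88, -0.57, -0.06], [0.89, -0.56, -0.06], [0.9, -0.54, -0.06], [0.92, -0.52, -0.06], [0.93, -0.5, -0.06], [0.94, -0.48, -0.06], [0.95, -0.46, -0.06], [0.95, -0.44, -0.06], [0.96, -0.42, -0.06], [0.97, -0.4, -0.06], [0.98, -0.38, -0.06], [0.99, -0.36, -0.06], [1.0, -0.34, -0.06], [1.0, -0.32, -0.06], [1.0, -0.3, -0.06], [1.0, -0.28, -0.06], [1.0, -0.26, -0.06]], "roll": [-0.235, -0.235, -0.235, -0.235, -0.235, -0.235, -0.235, -0.235, -0.235, -0.235, -0.235, -0.235, -0.235, -0.235, -0.235, -0.235, -0.235], "claw": 0}}

```text
time_s: 3.32
tool_pos: [0.4001, -0.4, 0.2519]
tcp_rot: [3.012, 0.893, 0.0]
force: [0.3, 0.3, 0.2]
finger_gap: 0.0853
grip_force: 0.0
```

Request:
{"fn": "play_rows", "kwargs": {"slide": [[0.81, -0.67, -0.03], [0.82, -0.65, -0.03], [0.84, -0.63, -0.03], [0.85, -0.61, -0.03], [0.86, -0.6, -0.03], [0.87, -0.58, -0.03], [0.89, -0.56, -0.03], [0.9, -0.54, -0.03], [0.91, -0.52, -0.03], [0.92, -0.5, -0.03], [0.93, -0.48, -0.03], [0.94, -0.46, -0.03], [0.95, -0.44, -0.03], [0.96, -0.42, -0.03], [0.97, -0.39, -0.03], [0.98, -0.37, -0.03], [0.99, -0.35, -0.03], [0.99, -0.33, -0.03], [1.0, -0.31, -0.03], [1.0, -0.29, -0.03]], "roll": [-0.25, -0.25, -0.25, -0.25, -0.25, -0.25, -0.25, -0.25, -0.25, -0.25, -0.25, -0.25, -0.25, -0.25, -0.25, -0.25, -0.25, -0.25, -0.25, -0.25]}}

```text
time_s: 4.98
tool_pos: [0.5246, 0.0001, 0.2639]
tcp_rot: [2.747, 1.524, 0.0]
force: [0.6, -1.2, 0.2]
finger_gap: 0.0853
grip_force: 0.0
```

Request:
{"fn": "play_rows", "kwargs": {"slide": [[0.75, -0.45, 0.04], [0.76, -0.43, 0.04], [0.78, -0.4, 0.04], [0.79, -0.38, 0.04], [0.8, -0.36, 0.04], [0.81, -0.34, 0.04], [0.81, -0.32, 0.04], [0.82, -0.3, 0.04], [0.83, -0.27, 0.04], [0.84, -0.25, 0.04], [0.84, -0.23, 0.04], [0.85, -0.21, 0.04], [0, 0, 0], [0, 0, 0]], "roll": [-0.308, -0.308, -0.308, -0.308, -0.308, -0.308, -0.308, -0.308, -0.308, -0.308, -0.308, -0.308, 0, 0]}}

```text
time_s: 6.15
tool_pos: [0.5293, 0.2098, 0.254]
tcp_rot: [-2.466, -1.945, 0.0]
force: [-1.0, -0.5, 0.0]
finger_gap: 0.0856
grip_force: 0.0
```

```bash
cat > vm.py <<'E'
from h import *
np.set_printoptions(precision=4,suppress=True)
def vise(name):
    s=readout.read_state(); print(s["tool_pos"],yaw(),s["time_s"],s["force"])
    p=cams.read_camera("wrist"); save(p,name); C=cloud(p); ok=p["depth"]>0
    print("cam",p["extrinsics"][:3,3])
    for n,b in dict(tab=(.45,.62,.22,.34,.089,.105),rib=(.48,.58,.14,.235,.077,.088)).items():
        m=ok&(C[...,0]>b[0])&(C[...,0]<b[1])&(C[...,1]>b[2])&(C[...,1]<b[3])&(C[...,2]>b[4])&(C[...,2]<b[5]); q=C[m]
        if len(q)<10: print(n,len(q)); continue
        r=cv2.minAreaRect((q[:,:2]*1000).astype(np.float32)); print(n,len(q),q.mean(0),r,cv2.boxPoints(r).tolist())
    for n,z in [("jaw_tab_top",.096),("block",.02),("vise",0)]:
        for l in cams.landmark_of(n,p)[:2]: print(n,l["p"],l["point"],w(p,*l["point"],z))
    return p,C
E
python3 -c "
from vm import *
vise('w1')"
```

```text
[0.5293 0.2098 0.254 ] 76.53360687147578 6.15 [-1.0295 -0.4943  0.0128]
cam [0.5503 0.291  0.3962]
tab 281 [0.549  0.2535 0.0945] ((548.9948120117188, 252.8595733642578), (21.846982955932617, 11.611579895019531), 76.73539733886719) [[540.8375244140625, 243.55963134765625], [552.1392822265625, 240.8953857421875], [557.152099609375, 262.1595153808594], [545.850341796875, 264.8237609863281]]
rib 1150 [0.5333 0.1993 0.0815] ((533.10986328125, 198.82467651367188), (25.896162033081055, 50.03961181640625), 76.71372985839844) [[505.7840576171875, 191.97312927246094], [554.4842529296875, 180.4731903076172], [560.4356689453125, 205.6762237548828], [511.7354736328125, 217.17616271972656]]
jaw_tab_top 0.61 [288.8, 147.7] [0.5493 0.2514 0.096 ]
block 0.92 [163.1, 141.3] [0.4065 0.2831 0.02  ]
block 0.88 [286.0, 182.7] [0.5362 0.2007 0.02  ]
vise 0.69 [282.8, 184.0] [0.531  0.1952 0.    ]
```

View pics/w1.png

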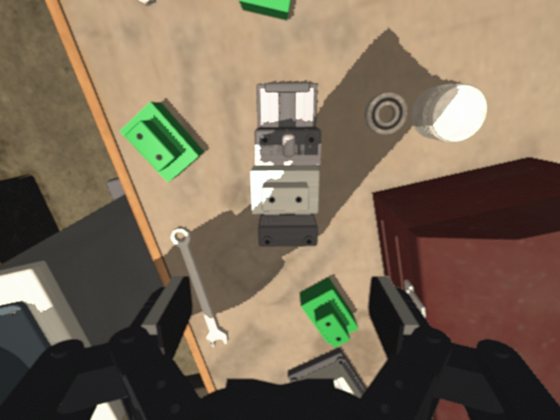

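The wrist view shows the tab at (289,147) and the block's rib at (286,196). The rib looks long across the vise, which disagrees with the description, so I'm measuring it.

```bash
python3 - <<'E'
from h import *
p=cams.read_camera("wrist"); C=cloud(p)
a=math.radians(76.7); o=np.array([.5331,.1988])
X=(C[...,:2]-o)@[math.cos(a),math.sin(a)]*1000; Y=(C[...,:2]-o)@[-math.sin(a),math.cos(a)]*1000; Z=C[...,2]*1000
ok=p["depth"]>0
g=lambda m:[int(v) for v in np.percentile(m,[0,2,98,100])] if len(m)>5 else None
for z0,z1 in [(90,105),(77,88),(58,66),(50,57),(40,49),(25,38),(16,24)]:
    m=ok&(Z>z0)&(Z<z1)&(abs(X)<150)&(abs(Y)<60); print(z0,z1,m.sum(),"X",g(X[m]),"Y",g(Y[m]))
print("profile Y~0"); 
for Yc in (0,-20,20):
  for x in range(-70,110,5):
    m=ok&(abs(X-x)<2.5)&(abs(Y-Yc)<5); print((x,int(np.median(Z[m]))) if m.any() else (x,None),end=" ")
  print()
print("across body X~-19, +19")
for xc in (-19,19,-50,50):
  for y in range(-50,55,5):
    m=ok&(abs(Y-y)<2.5)&(abs(X-xc)<4); print((y,int(np.median(Z[m]))) if m.any() else (y,None),end=" ")
  print()
E
```

```text
90 105 262 X [46, 46, 66, 67] Y [-8, -7, 2, 2]
77 88 1147 X [-12, -12, 12, 67] Y [-24, -23, 23, 25]
58 66 3111 X [-64, -62, 68, 69] Y [-38, -36, 30, 32]
50 57 1736 X [-41, -39, 24, 70] Y [-38, -37, 37, 38]
40 49 259 X [-40, -39, 69, 70] Y [-37, -35, 35, 37]
25 38 721 X [-149, -148, 115, 115] Y [-59, -57, 30, 38]
16 24 1480 X [-149, -39, 108, 116] Y [-59, -35, 26, 37]
profile Y~0
(-70, None) (-65, 61) (-60, 61) (-55, 61) (-50, 61) (-45, 61) (-40, 45) (-35, None) (-30, None) (-25, 54) (-20, 53) (-15, 79) (-10, 81) (-5, 81) (0, 81) (5, 81) (10, 81) (15, 330) (20, 335) (25, 40) (30, None) (35, 61) (40, 61) (45, 62) (50, 94) (55, 95) (60, 95) (65, 93) (70, 48) (75, 11) (80, 11) (85, 11) (90, 11) (95, 11) (100, 11) (105, 11) 
(-70, None) (-65, 61) (-60, 61) (-55, 62) (-50, 61) (-45, 61) (-40, 45) (-35, None) (-30, None) (-25, 53) (-20, 54) (-15, 79) (-10, 81) (-5, 81) (0, 81) (5, 81) (10, 81) (15, 71) (20, 334) (25, 339) (30, None) (35, 61) (40, 61) (45, 61) (50, 61) (55, 62) (60, 62) (65, 61) (70, 37) (75, 19) (80, 19) (85, 19) (90, 19) (95, 19) (100, 19) (105, 19) 
(-70, None) (-65, 61) 
[... 441 characters left out ...]
53) (0, 53) (5, 53) (10, 54) (15, 54) (20, 53) (25, 53) (30, 53) (35, 53) (40, None) (45, 0) (50, 0) 
(-50, 313) (-45, 311) (-40, 304) (-35, 320) (-30, 335) (-25, 333) (-20, 339) (-15, 334) (-10, 334) (-5, 333) (0, 334) (5, 334) (10, 334) (15, 333) (20, 334) (25, 332) (30, 340) (35, 332) (40, 335) (45, 315) (50, 305) 
(-50, 0) (-45, 0) (-40, 0) (-35, 61) (-30, 63) (-25, 62) (-20, 61) (-15, 61) (-10, 62) (-5, 61) (0, 61) (5, 61) (10, 61) (15, 61) (20, 64) (25, 62) (30, 61) (35, 0) (40, 0) (45, 0) (50, 0) 
(-50, 0) (-45, 0) (-40, 60) (-35, 61) (-30, 61) (-25, 61) (-20, 61) (-15, 61) (-10, 62) (-5, 95) (0, 94) (5, 61) (10, 61) (15, 61) (20, 61) (25, 61) (30, 61) (35, -1) (40, 0) (45, 0) (50, 0)
```

The block stands with its 76 mm and the rib's 50 mm along the vise's y. The rib's 26 mm is therefore along the vise's x, and I'll plan the grasp for that. Next I go to the tab.

Request:
{"fn": "play_rows", "kwargs": {"slide": [[0.8, 0.15, 0.6], [0.8, 0.15, 0.9], [0.73, 0.15, 1], [0, 0, 1], [0, 0, 1], [0, 0, 1], [0, 0, 1], [0, 0, 1], [0, 0, 0.8], [0, 0, 0.5], [0, 0, 0.3], [0, 0, 0]], "roll": [0, 0, 0, 0, 0, 0, 0, 0, 0, 0, 0, 0]}}

```text
time_s: 7.4
tool_pos: [0.5489, 0.2516, 0.0712]
tcp_rot: [-2.468, -1.943, 0.002]
force: [0.1, -0.4, -0.9]
finger_gap: 0.0852
grip_force: 0.0
```

Request:
{"fn": "play_rows", "kwargs": {"slide": [[0, 0, 0], [0, 0, 0], [0, 0, 0], [0, 0, 0], [0, 0, 0], [0, 0, 0], [0, 0, 0], [0, 0, 0]], "roll": [0, 0, 0, 0, 0, 0, 0, 0], "claw": 1}}

```text
time_s: 8.07
tool_pos: [0.548, 0.2529, 0.0727]
tcp_rot: [-2.466, -1.945, 0.001]
force: [-6.1, -0.0, 7.5]
finger_gap: 0.011
grip_force: 60.5
```

Request:
{"fn": "play_rows", "kwargs": {"slide": [[0.2, 0, 0], [0.3, 0, 0], [0.3, 0, 0], [0.3, 0, 0], [0.3, 0, 0], [0.2, 0, 0], [0, 0, 0], [0, 0, 0], [0, 0, 0]], "roll": [0, 0, 0, 0, 0, 0, 0, 0, 0]}}

```text
time_s: 8.82
tool_pos: [0.5553, 0.2846, 0.0727]
tcp_rot: [-2.465, -1.945, 0.001]
force: [-6.4, 2.0, 6.7]
finger_gap: 0.0111
grip_force: 60.4
```

Request:
{"fn": "play_rows", "kwargs": {"slide": [[0, 0, 0], [0, 0, 0], [0, 0, 0], [0, 0, 0], [0, 0, -0.5], [0, 0, -0.9], [0, 0, -1], [0, 0, -1], [0, 0, -1], [0, 0, -1]], "roll": [0, 0, 0, 0, 0, 0, 0, 0, 0, 0], "claw": 0}}

```text
time_s: 9.65
tool_pos: [0.5567, 0.2832, 0.1819]
tcp_rot: [2.468, 1.944, 0.001]
force: [0.3, 0.1, -1.2]
finger_gap: 0.0858
grip_force: 0.0
```

```bash
python3 - <<'E'
from h import *
s=readout.read_state(); y=yaw(); print(s["tool_pos"],y,s["joint_pos"])
plan(s["tool_pos"],y,[.5331,.1988,.22],166.7,19)
E
```

```text
[0.55670043 0.28321148 0.18192502] 76.4458595011579 [-0.27204432  0.56925316 -0.4417055   1.63381524  0.27728192  1.00061306
 -1.03995969]
[[-0.23, -0.01, -0.1], [-0.23, -0.03, -0.1], [-0.23, -0.05, -0.1], [-0.22, -0.06, -0.1], [-0.22, -0.08, -0.1], [-0.21, -0.1, -0.1], [-0.2, -0.12, -0.1], [-0.19, -0.13, -0.1], [-0.18, -0.15, -0.1], [-0.16, -0.16, -0.1], [-0.15, -0.18, -0.1], [-0.13, -0.19, -0.1], [-0.12, -0.2, -0.1], [-0.1, -0.21, -0.1], [-0.08, -0.21, -0.1], [-0.07, -0.22, -0.1], [-0.05, -0.23, -0.1], [-0.03, -0.23, -0.1], [-0.01, -0.23, -0.1]] roll -0.95
```

Request:
{"fn": "play_rows", "kwargs": {"slide": [[-0.23, -0.01, -0.1], [-0.23, -0.03, -0.1], [-0.23, -0.05, -0.1], [-0.22, -0.06, -0.1], [-0.22, -0.08, -0.1], [-0.21, -0.1, -0.1], [-0.2, -0.12, -0.1], [-0.19, -0.13, -0.1], [-0.18, -0.15, -0.1], [-0.16, -0.16, -0.1], [-0.15, -0.18, -0.1], [-0.13, -0.19, -0.1], [-0.12, -0.2, -0.1], [-0.1, -0.21, -0.1], [-0.08, -0.21, -0.1], [-0.07, -0.22, -0.1], [-0.05, -0.23, -0.1], [-0.03, -0.23, -0.1], [-0.01, -0.23, -0.1], [0, 0, 0]], "roll": [-0.95, -0.95, -0.95, -0.95, -0.95, -0.95, -0.95, -0.95, -0.95, -0.95, -0.95, -0.95, -0.95, -0.95, -0.95, -0.95, -0.95, -0.95, -0.95, 0], "claw": 0.5}}

```text
time_s: 11.32
tool_pos: [0.5332, 0.1974, 0.2189]
tcp_rot: [0.36, 3.12, -0.001]
force: [0.1, -0.4, 0.1]
finger_gap: 0.0424
grip_force: 0.0
```

```bash
python3 - <<'E'
from vm import *
p,C=vise('w2'); print(readout.read_state()["finger_gap"])
E
```

```text
[0.5332 0.1974 0.2189] 166.84256178939418 11.3167 [ 0.1093 -0.3886  0.1114]
cam [0.4516 0.2154 0.361 ]
tab 303 [0.5549 0.2839 0.0942] ((555.5739135742188, 284.2359313964844), (21.327865600585938, 11.044279098510742), 77.69210815429688) [[547.905517578125, 274.9942321777344], [558.6959228515625, 272.6399841308594], [563.2423095703125, 293.4776306152344], [552.451904296875, 295.8318786621094]]
rib 1423 [0.5315 0.1986 0.0814] ((532.8143920898438, 198.34954833984375), (25.949934005737305, 49.63641357421875), 77.7768783569336) [[505.811767578125, 190.92320251464844], [554.3229370117188, 180.4142303466797], [559.8170166015625, 205.77589416503906], [511.30584716796875, 216.2848663330078]]
jaw_tab_top 0.56 [385.0, 206.9] [0.5567 0.2868 0.096 ]
block 0.96 [131.3, 225.3] [0.5421 0.0152 0.02  ]
block 0.93 [476.0, 168.8] [0.5656 0.4099 0.02  ]
0.04245725224999781
```

View pics/w2.png

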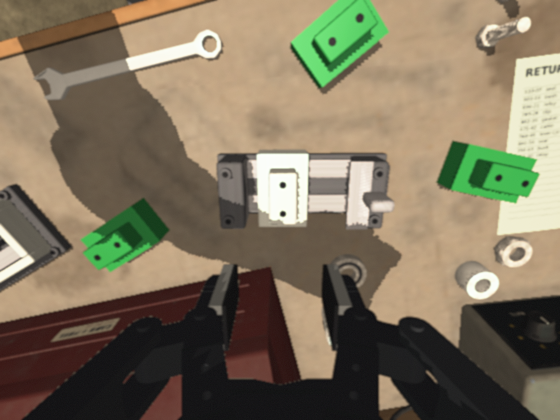

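Request:
{"fn": "play_rows", "kwargs": {"slide": [[0, 0.05, 0.7], [0, 0, 1], [0, 0, 1], [0, 0, 1], [0, 0, 1], [0, 0, 1], [0, 0, 1], [0, 0, 0.8], [0, 0, 0.5], [0, 0, 0.25], [0, 0, 0]], "roll": [0, 0, 0, 0, 0, 0, 0, 0, 0, 0, 0]}}

```text
time_s: 12.43
tool_pos: [0.5329, 0.1998, 0.053]
tcp_rot: [-0.364, -3.12, 0.001]
force: [-0.1, 0.7, 0.6]
finger_gap: 0.0427
grip_force: 0.0
```

Request:
{"fn": "play_rows", "kwargs": {"slide": [[0, 0, 0], [0, 0, 0], [0, 0, 0], [0, 0, 0], [0, 0, 0], [0, 0, 0]], "roll": [0, 0, 0, 0, 0, 0], "claw": 1}}

```text
time_s: 12.93
tool_pos: [0.5338, 0.1999, 0.0542]
tcp_rot: [0.364, 3.119, 0.001]
force: [-0.4, -1.2, 4.9]
finger_gap: 0.0246
grip_force: 63.0
```

Request:
{"fn": "play_rows", "kwargs": {"slide": [[0, 0, -0.3], [0, 0, -0.6], [0, 0, -0.9], [0, 0, -1], [0, 0, -1], [0, 0, -1], [0, 0, -1], [0, 0, -0.6], [0, 0, -0.3], [0, 0, 0]], "roll": [0, 0, 0, 0, 0, 0, 0, 0, 0, 0]}}

```text
time_s: 13.77
tool_pos: [0.5336, 0.1998, 0.1885]
tcp_rot: [0.364, 3.119, 0.001]
force: [-0.3, -0.3, -3.1]
finger_gap: 0.0251
grip_force: 61.4
```

```bash
python3 - <<'E'
from h import *
s=readout.read_state(); y=yaw(); print(s["tool_pos"],y,s["finger_gap"],s["grip_force"],s["force"])
plan(s["tool_pos"],y,[.53,-.06,.2],y,14)
E
```

```text
[0.53361509 0.1997591  0.18849501] 166.6803529590215 0.02509176698703845 61.3862927549053 [-0.30961836 -0.27199114 -3.1131651 ]
[[-0.2, -0.91, -0.04], [-0.2, -0.91, -0.04], [-0.2, -0.91, -0.04], [-0.2, -0.91, -0.04], [-0.2, -0.91, -0.04], [-0.2, -0.91, -0.04], [-0.2, -0.91, -0.04], [-0.2, -0.91, -0.04], [-0.2, -0.91, -0.04], [-0.2, -0.91, -0.04], [-0.2, -0.91, -0.04], [-0.2, -0.91, -0.04], [-0.2, -0.91, -0.04], [-0.2, -0.91, -0.04]] roll -0.0
```

Request:
{"fn": "play_rows", "kwargs": {"slide": [[-0.1, -0.45, 0], [-0.2, -0.91, 0], [-0.2, -0.91, 0], [-0.2, -0.91, 0], [-0.2, -0.91, 0], [-0.2, -0.91, 0], [-0.2, -0.91, 0], [-0.2, -0.91, 0], [-0.2, -0.91, 0], [-0.2, -0.91, 0], [-0.2, -0.91, 0], [-0.2, -0.91, 0], [-0.2, -0.91, 0], [-0.2, -0.91, 0], [-0.1, -0.45, 0], [0, 0, 0]], "roll": [0, 0, 0, 0, 0, 0, 0, 0, 0, 0, 0, 0, 0, 0, 0, 0]}}

```text
time_s: 15.1
tool_pos: [0.5281, -0.0643, 0.1857]
tcp_rot: [-0.37, -3.117, 0.002]
force: [0.7, 0.5, -3.4]
finger_gap: 0.0251
grip_force: 61.4
```

```bash
python3 - <<'E'
from h import *
np.set_printoptions(precision=4,suppress=True)
s=readout.read_state(); print(s["tool_pos"],yaw(),s["time_s"])
p=cams.read_camera("wrist"); save(p,"w3"); C=cloud(p); ok=p["depth"]>0
def sel(z0,z1): return ok&(C[...,0]>.45)&(C[...,0]<.585)&(C[...,1]>-.26)&(C[...,1]<-.07)&(C[...,2]>z0)&(C[...,2]<z1)
for z0,z1 in [(.041,.052),(.008,.05),(.028,.04)]:
    q=C[sel(z0,z1)]
    if len(q)>8: print(z0,len(q),q.mean(0),cv2.minAreaRect((q[:,:2]*1000).astype(np.float32)))
q=C[sel(.041,.052)][:,:2]*1000
np.save("walls.npy",q)
a=math.radians(106.8); X=(q-[530.2,-159.3])@[math.cos(a),math.sin(a)]; Y=(q-[530.2,-159.3])@[-math.sin(a),math.cos(a)]
print("x",np.percentile(X,[0,1,99,100]),"y",np.percentile(Y,[0,1,99,100]))
i=abs(X)<40; print("inner y", Y[i&(Y<0)].max(), Y[i&(Y>0)].min()); i=abs(Y)<20; print("inner x",X[i&(X<0)].max(),X[i&(X>0)].min())
for l in cams.landmark_of("jig_nest",p)[:2]: print(l["p"],l["point"],w(p,*l["point"],.038))
# held block
m=ok&(C[...,2]>.10)&(C[...,2]<.23)&(abs(C[...,0]-s["tool_pos"][0])<.06)&(abs(C[...,1]-s["tool_pos"][1])<.06)
b=C[m&(C[...,2]<.2)]; print("block pts",len(b),b.min(0),b.max(0))
E
```

```text
[ 0.5281 -0.0643  0.1857] 166.47465741733507 15.1
0.041 3124 [ 0.5272 -0.1718  0.0452] ((531.8823852539062, -162.8475341796875), (77.10778045654297, 122.20616912841797), 17.00295639038086)
0.008 10564 [ 0.5242 -0.1668  0.029 ] ((527.3004150390625, -164.1670684814453), (86.5658950805664, 143.87623596191406), 17.051822662353516)
0.028 844 [ 0.5384 -0.1774  0.0342] ((526.890869140625, -162.7507781982422), (67.48277282714844, 118.90567016601562), 16.8779239654541)
x [-64.9932 -63.9827  56.5446  57.1669] y [-39.2985 -38.3401  37.7017  37.969 ]
inner y -28.718614559677277 27.7574680957338
inner x -54.3067215287015 46.47784673507707
0.69 [186.9, 224.0] [ 0.5336 -0.1621  0.038 ]
block pts 6842 [ 0.4849 -0.0898  0.1503] [ 0.5321 -0.0326  0.2   ]
```

View pics/w3.png

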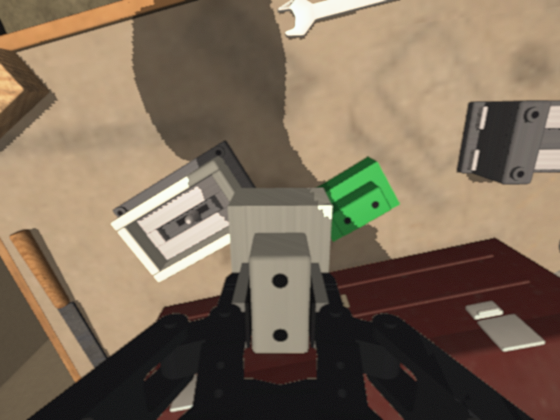

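The jig's nest centre is near (187,222) in this view. A small pin seems visible inside it, so I'm measuring it from the depth.

```bash
python3 - <<'E'
from h import *
np.set_printoptions(precision=1,suppress=True)
p=cams.read_camera("wrist"); C=cloud(p)*1000
a=math.radians(106.9); c=np.array([531.9,-162.8])
X=(C[...,:2]-c)@[math.cos(a),math.sin(a)]; Y=(C[...,:2]-c)@[-math.sin(a),math.cos(a)]; Z=C[...,2]
m=(abs(X)<25)&(abs(Y)<12)&(p["depth"]>0)
for z0 in (15,20,24,28,30,32,34,36):
    k=m&(Z>z0)&(Z<z0+6)
    if k.sum(): print(z0,k.sum(),"X",X[k].mean(),X[k].min(),X[k].max(),"Y",Y[k].mean(),Y[k].min(),Y[k].max())
cv2.imwrite("pics/jz.png",cv2.resize(p["img"][175:275,120:250,::-1],(780,600),interpolation=cv2.INTER_CUBIC))
E
```

```text
15 55 X 3.9109683105346953 -24.704672632008453 21.612792964406722 Y -0.3012881889965687 -8.889927906320013 6.112587802982835
20 275 X 1.005627094750158 -24.960969005820257 24.99865362232381 Y -1.4222322464272508 -11.994817446294224 11.994026683899932
24 332 X 0.7613372864668431 -24.960969005820257 24.62628537993308 Y -0.18849427733630364 -11.994817446294224 11.994026683899932
28 35 X 5.229548942590684 -0.8484092844311487 7.648470520557608 Y 0.8641662241152394 -4.541037925443743 4.664255978724276
30 55 X 4.317391450155006 -1.6167921776532306 7.648470520557608 Y 0.8281297261895715 -4.541037925443743 4.70483446943612
32 67 X 3.6031945181297504 -1.6167921776532306 7.198161791130767 Y 0.42311130883198905 -4.541037925443743 4.70483446943612
34 54 X 3.305400472722609 -1.6167921776532306 6.701092930360111 Y 0.37144264620554474 -4.019438059569514 4.70483446943612
36 25 X 2.782924307640701 -0.30273223666306115 5.684573974481002 Y -0.01910558789116596 -3.098339858414903 2.402723933205839
```

View pics/jz.png

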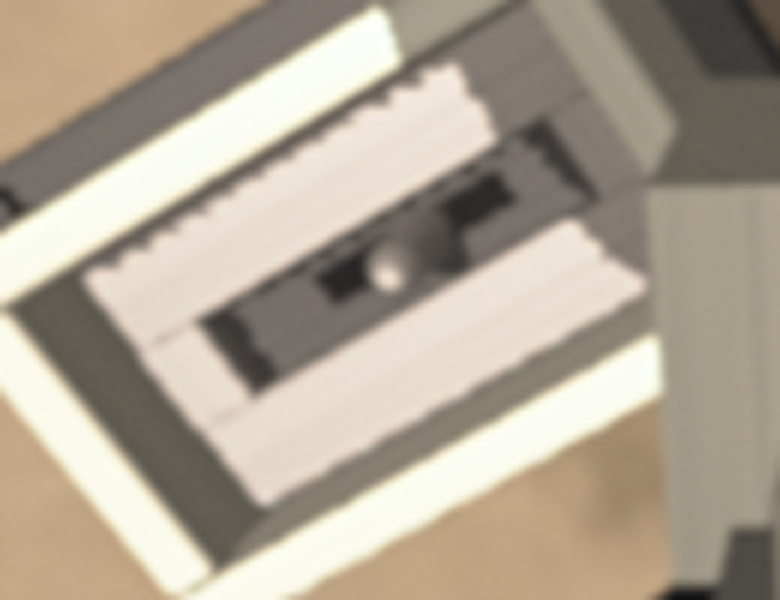

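The pin shows clearly at (395,265) in the crop, about 2.8 mm along jig +x from the nest centre.

```bash
python3 - <<'E'
from h import *
s=readout.read_state(); y=yaw(); print(s["tool_pos"],y,s["joint_pos"])
plan(s["tool_pos"],y,[.5318,-.1589,.15],106.9,14)
p=cams.read_camera("top"); C=cloud(p)
for yy in (-.2,-.16,-.12,-.08):
    m=(abs(C[...,1]-yy)<.02)&(C[...,2]>.07)&(C[...,2]<.225)&(C[...,0]>.57); print(yy,np.percentile(C[m][:,0],[0,5]))
E
```

```text
[ 0.5289106  -0.06010058  0.18683824] 166.75083792973598 [ 0.6310202   0.53566735 -0.91473106  1.85398911  0.49976822  1.00114909
  0.84348508]
[[-0.09, -0.34, 0.13], [-0.12, -0.33, 0.13], [-0.14, -0.32, 0.13], [-0.16, -0.31, 0.13], [-0.19, -0.3, 0.13], [-0.21, -0.28, 0.13], [-0.23, -0.27, 0.13], [-0.25, -0.25, 0.13], [-0.27, -0.23, 0.13], [-0.28, -0.21, 0.13], [-0.3, -0.19, 0.13], [-0.31, -0.17, 0.13], [-0.32, -0.14, 0.13], [-0.33, -0.12, 0.13]] roll 0.855
-0.2 [0.64929697 0.67438846]
-0.16 [0.68596346 0.71208599]
-0.12 [0.68979732 0.7132148 ]
-0.08 [0.67134289 0.68886856]
```

```bash
python3 - <<'E'
from h import *
np.set_printoptions(precision=1,suppress=True)
for i in range(2):
    p=cams.read_camera("wrist"); C=cloud(p)*1000; s=readout.read_state(); print(s["tool_pos"]*1000 if hasattr(s["tool_pos"],"shape") else s["tool_pos"], p["extrinsics"][:3,3]*1000)
    ok=(p["depth"]>0)&(C[...,0]>450)&(C[...,0]<585)&(C[...,1]>-260)&(C[...,1]<-70)
    q=C[ok&(C[...,2]>41)&(C[...,2]<52)]; r=cv2.minAreaRect(q[:,:2].astype(np.float32)); print(r)
    k=ok&(C[...,2]>34)&(C[...,2]<41)&(abs(C[...,0]-r[0][0])<12)&(abs(C[...,1]-r[0][1])<15); print("pin",C[k].mean(0),k.sum())
E
```

```text
[529.1 -59.7 187.1] [447.6 -41.9 329.2]
((531.8871459960938, -163.1188507080078), (77.5262451171875, 122.66542053222656), 17.362600326538086)
pin [ 530.6 -159.9   36. ] 49
[529.2 -59.9 187.2] [447.6 -41.9 329.3]
((532.0752563476562, -162.963623046875), (77.28141021728516, 122.47257232666016), 16.92506217956543)
pin [ 530.6 -159.9   36. ] 47
```

Request:
{"fn": "play_rows", "kwargs": {"slide": [[-0.09, -0.34, 0.13], [-0.12, -0.33, 0.13], [-0.14, -0.32, 0.13], [-0.16, -0.31, 0.13], [-0.19, -0.3, 0.13], [-0.21, -0.28, 0.13], [-0.23, -0.27, 0.13], [-0.25, -0.25, 0.13], [-0.27, -0.23, 0.13], [-0.28, -0.21, 0.13], [-0.3, -0.19, 0.13], [-0.31, -0.17, 0.13], [-0.32, -0.14, 0.13], [-0.33, -0.12, 0.13], [0, 0, 0], [0, 0, 0], [0, 0, 0]], "roll": [0.855, 0.855, 0.855, 0.855, 0.855, 0.855, 0.855, 0.855, 0.855, 0.855, 0.855, 0.855, 0.855, 0.855, 0, 0, 0]}}

```text
time_s: 16.82
tool_pos: [0.5322, -0.1585, 0.1509]
tcp_rot: [-1.867, -2.526, -0.001]
force: [-0.5, 0.3, -3.7]
finger_gap: 0.0249
grip_force: 61.5
```

```bash
python3 - <<'E'
from h import *
s=readout.read_state(); y=yaw(); print(s["time_s"],s["tool_pos"],y,s["finger_gap"],s["force"])
plan(s["tool_pos"],y,[.5316,-.1588,.092],106.9,4)
E
```

```text
16.8167 [ 0.53221775 -0.15851793  0.1508873 ] 107.06279390011912 0.024905489762641956 [-0.48709015  0.34655786 -3.72812742]
[[-0.0, -0.01, 0.74], [-0.0, -0.01, 0.74], [-0.0, -0.01, 0.74], [-0.0, -0.01, 0.74]] roll 0.008
```

Request:
{"fn": "play_rows", "kwargs": {"slide": [[0, -0.03, 0.6], [0, 0, 0.8], [0, 0, 0.8], [0, 0, 0.6], [0, 0, 0.5], [0, 0, 0.3], [0, 0, 0.2], [0, 0, 0], [0, 0, 0]], "roll": [0, 0, 0, 0, 0, 0, 0, 0, 0]}}

```text
time_s: 17.57
tool_pos: [0.5317, -0.1597, 0.075]
tcp_rot: [1.871, 2.523, 0.0]
force: [-1.0, -0.2, -3.3]
finger_gap: 0.025
grip_force: 61.6
```

Request:
{"fn": "play_rows", "kwargs": {"slide": [[0, 0, 0.1], [0, 0, 0.1], [0, 0, 0.1], [0, 0, 0.1], [0, 0, 0], [0, 0, 0]], "roll": [0, 0, 0, 0, 0, 0]}}

```text
time_s: 18.07
tool_pos: [0.5313, -0.1598, 0.0666]
tcp_rot: [-1.872, -2.523, 0.0]
force: [0.1, -0.7, -3.8]
finger_gap: 0.0253
grip_force: 61.6
```

Request:
{"fn": "play_rows", "kwargs": {"slide": [[0, 0, 0.1], [0, 0, 0.1], [0, 0, 0.1], [0, 0, 0], [0, 0, 0]], "roll": [0, 0, 0, 0, 0]}}

```text
time_s: 18.48
tool_pos: [0.5313, -0.1597, 0.0605]
tcp_rot: [-1.872, -2.523, 0.0]
force: [0.3, -0.5, -2.9]
finger_gap: 0.0251
grip_force: 61.2
```

Request:
{"fn": "play_rows", "kwargs": {"slide": [[0, 0, 0.1], [0, 0, 0.1], [0, 0, 0], [0, 0, 0], [0, 0, 0]], "roll": [0, 0, 0, 0, 0]}}

```text
time_s: 18.9
tool_pos: [0.5315, -0.1598, 0.0569]
tcp_rot: [1.872, 2.523, -0.0]
force: [-1.9, 0.0, 4.9]
finger_gap: 0.025
grip_force: 62.6
```

Request:
{"fn": "play_rows", "kwargs": {"slide": [[0, 0, 0.1], [0, 0, 0.1], [0, 0, 0.1], [0, 0, 0], [0, 0, 0], [0, 0, 0]], "roll": [0, 0, 0, 0, 0, 0]}}

```text
time_s: 19.4
tool_pos: [0.5316, -0.1598, 0.0539]
tcp_rot: [1.87, 2.521, -0.001]
force: [-12.7, 2.6, 46.3]
finger_gap: 0.0251
grip_force: 70.8
```

Request:
{"fn": "play_rows", "kwargs": {"slide": [[0, 0, -0.04], [0, 0, -0.03], [0, 0, 0], [0, 0, 0], [0, 0, 0], [0, 0, 0]], "roll": [0, 0, 0, 0, 0, 0]}}

```text
time_s: 19.9
tool_pos: [0.5316, -0.1598, 0.054]
tcp_rot: [1.871, 2.522, -0.001]
force: [-8.1, 1.5, 27.7]
finger_gap: 0.0253
grip_force: 67.3
```

```bash
python3 - <<'E'
from h import *
np.set_printoptions(precision=4,suppress=True)
s=readout.read_state(); M=R.from_rotvec(s["tcp_rot"]).as_matrix(); print(s["tool_pos"],s["force"],s["wrist_torque"],"tilt",math.acos(-M[2,2]))
p=cams.read_camera("wrist"); save(p,"w4"); C=cloud(p); t=s["tool_pos"]
m=(p["depth"]>0)&(abs(C[...,0]-t[0])<.05)&(abs(C[...,1]-t[1])<.055)
for a,b in [(.046,.06),(.075,.09)]:
    k=m&(C[...,2]>a)&(C[...,2]<b); print(a,k.sum(),np.percentile(C[k][:,2],[10,50,90]) if k.any() else "")
p=cams.read_camera("top"); C=cloud(p); k=(p["depth"]>0)&(abs(C[...,0]-.5555)<.03)&(abs(C[...,1]-.284)<.03)&(C[...,2]>.089)&(C[...,2]<.105); print("tab",C[k].mean(0))
E
```

```text
[ 0.5316 -0.1598  0.054 ] [-8.1491  1.5    27.6659] [ 0.2795  2.0184 -0.0515] tilt 0.0016914231269635521
0.046 6168 [0.0463 0.0533 0.0543]
0.075 7184 [0.08   0.0815 0.0827]
tab [0.5549 0.2868 0.0962]
```

View pics/w4.png

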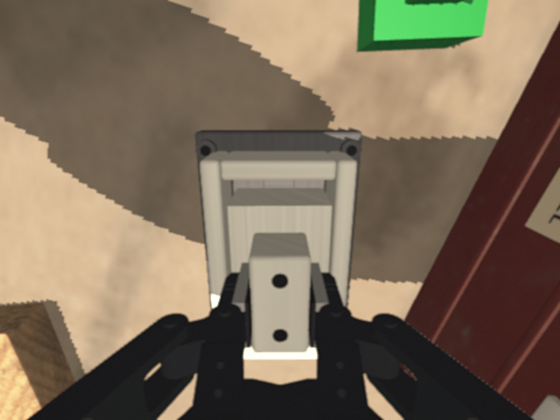

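The block sits level in the nest at (280,280). Its shoulder is at 54 mm and its rib top at 82 mm, so the underside is at 20 mm, pressed with about 28 N. The jaw is still about 33 mm open.

```bash
python3 -c "
from plant import workorder
print(workorder.sign_off())"
```

```text
the job is handed in; nothing more can be done
None
```

The job is handed in, though no verdict came back: jaw open about 33 mm, block over the pin and held pressed home at 20 mm with about 28 N, and the arm never touched the spanner, bearing or wooden block.

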